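# Register a crystal blank in the marking jig and close the template

## Robot

A 7-joint arm with a two-finger parallel gripper is mounted at the origin on the work surface. World frame = base frame: x ahead of the robot, y to its left, z up, the work surface at z = 0. Lengths are in m, angles in rad, forces in N, time in s.
With the tool pointing down it reaches from about 0.425 to 0.875 m from the base axis. Payload 4.7 kg.
Tool frame: the origin (TCP) lies between the finger pads; the fingertips stand 11 mm ahead of it and the grasp point (between the pads) lies 8 mm behind it; z points along the fingers, y is the line along which they close (so a half turn about z gives the same grasp; the last joint's range is limited). The gripper opens to 87 mm and grips with 3 to 60 N. Pads are 19 mm wide; open, the fingers measure 117 mm over their backs; the gripper's body (75 mm by 190 mm) begins 51 mm behind the grasp point.
Start: joints at [1.301, 0.321, -0.07, 1.45, 0.023, 1.371, -0.057], TCP at [0.182, -0.624, 0.234] pointing down, gripper open.
Joint ranges: [-2.86, 2.86], [-0.3, 2.09], [-1.38, 1.24], [0.06, 2.45], [-1.56, 4.7], [0.09, 2.05], [-2.69, 2.69]. Speed limits (rad/s): [2.57, 2.57, 3.14, 3.14, 3.14, 3.14, 3.14].

## Interface

Orientations are given as a rotation vector (axis times angle).
In Python, from bench import ctrl gives the robot as it stands. The module is installed in compiled form; this text tells all that it offers.
- The arm moves only by the shell command python3 -m inch 'ROWS' [FORCE]. ROWS is JSON, a list of rows, each an object with "slide": the shift along the tool's x, y, z scaled (see below), a list of three; "angular": the turn, a rotation vector about the tool's x, y, z scaled (see below), a list of three; "claw": the opening, from -1 (shut) to 1 (fully open). In form: [{"slide": [tx, ty, tz], "angular": [rx, ry, rz], "claw": claw}, ...]. A call has 1 to 10 rows; each row is the pose to reach, as a shift and turn from the pose commanded when the call began, along the tool's axes at that moment; what a row does not reach only later rows make up. The controller multiplies each number of a shift by 0.25 m and each number of a turn by 30 degrees. A row lasts 1/10 s, in which the tool goes at most 50 mm and 8.59 degrees, less where a joint would pass 70% of its speed; a pose out of reach is approached as far as the arm can. A call with a number of a shift or a turn outside -1 to 1 is refused whole. A call with a gripper value outside its range is refused whole. The fingers move at their own pace and stop on an object; FORCE is the grip in N (left out, the last holds). Time passes only in rows, so rows that repeat a pose let the fingers close. It gives the time, the measured TCP pose, the force, the opening and the grip force at its end, in the units of the state.
- ctrl.get_state(): the state, without advancing time (a new reading comes with each control period).
- ctrl.get_image(name): name is "scene" or "top" or "wrist"; returns a dict with "color" (384x512x3 uint8, red, green, blue), "depth" (384x512 float32, m along the optical axis (not along the pixel's ray), 0 where there is no reading), "camera_matrix" (3x3 intrinsics, pixels), "extrinsics" (4x4, takes a point from camera to world coordinates); the wrist camera has in their place "tool_from_camera" (4x4, takes a point from camera to tool coordinates, whose origin is the TCP and whose axes are the flange's). Camera axes: x right, y up, looking along -z (the intrinsics and any distortion apply to the point x, -y, -z); pixel columns grow to the right and rows downward; lengths in m; the calibration is good to about 2 mm. The wrist camera is an equidistant fisheye: a pixel r from the principal point sees the ray r / f radians off the axis. A picture is of the moment at which its call begins: read the wrist's pose just before it.
- ctrl.close_job(): hands the job in; it is judged then, once.
Trained networks look in the newest picture that a camera, given by its name, has taken for a name from the list of things; names that differ only in an ending like _2 or _b are one class to them, and where a whole thing is asked for, a point or a joint stands for the part that bears it (a point fixed in the world has none). Each returns a list of dicts, best first, with "confidence" (0 to 1); they miss things now and then, are a little off and sometimes report something else, mostly with a low value. They report only what shows in the picture. A call takes as long as a camera call. They do not tell look-alikes from the thing itself.
- ctrl.find_in(query, camera): "bbox" ([centre column, centre row, width, height] in pixels, round what is visible of it).
- ctrl.outline_of(query, camera): "mask" (384x512 bool, what is visible of it) and "bbox" ([centre column, centre row, width, height] in pixels, round what is visible of it).
The state is a dict: "time": time; "joint_positions": joint angles; "qd": joint speeds; "joint_torque": joint torques, N m; "position": TCP position; "tool_rot": TCP orientation; "ft_force": force on the tool from outside, world axes, zero at the start; "torque": the same for the moment, N m; "grip_width": opening from 0.0 (shut) to 1.0 (fully open); "grip_force": force on a finger pad.
Only numpy, scipy, OpenCV 4.12 (cv2) and the standard library are available. Lean on these libraries where they do the work, as an engineer would, in place of code of your own. Each camera call takes 0.05 s, during which the arm holds its last target. There are 200 camera calls.

## Task

Load the ground crystal blank from the cork mat into the marking jig: lay it flat on the black bed, clear of the stops, press its long edge gently home against the back fence, then slide it along the fence until its end is pressed gently home against the end stop. The glass chips and the end stop is only finger-tight, so never ram it or shift the stop, and leave the blank seated square on both. Then fold the hinged template right down onto its rest pillars, and leave the other things on the bench alone.

Things in the scene. Friction and masses are not known exactly. Their poses are not given: they have to be found in the camera images.
- blank: The crystal blank: a plain milky matt-ground glass slab 60 x 120 x 20 mm (x, y, z), about 0.39 kg; it slides on the bed with 1 to 2 N. Origin: centre of its underside; y along its 120 mm length. It starts lying flat on the cork mat, 3 mm above the bench. Either long edge may go to the fence. It chips if pressed on the fence or end stop with over 40 N.
- jig: The marking jig: a fixed plywood board 230 x 280 x 15 mm with a smooth black plastic bed, top 18 mm above the bench (x -90 to 55, y +-120 mm). Origin: centre of the board's underside; x points from the open front to the fence and hinge, y along the fence. Two rest pillars, 13 mm thick, rise to 40.5 mm at x -43, y +-102 mm. The hinge axis runs along y at x 95, z 42.5 mm; its blocks reach z 48 mm.
- fence: The back fence (fence_bar), an aluminium bar 14 x 240 mm fixed to the jig, top 12 mm above the bed. Origin: centre of its underside, at x 62 mm in the jig; its face is at x 55, so a seated blank's centre is at jig x 25 mm. It carries the end stop (end_stop_block) near its -y end: 16 mm wide, 21 mm high over the bed, reaching 42 mm forward of the face, held by a thumbscrew; its setting varies.
- end_stop_reach (a point): Point on the bed (nothing to see there) at jig x 25, y 0 mm: where a seated blank's centre comes at the end stop's innermost setting. The setting is not in the state: the centre of a blank home on the stop lies 0 to 40 mm from this point towards -y. Feel for it or look; its face looks to +y. Its clamp slips when pushed with over 18 N, and a shift of 1.5 mm spoils it.
- template (a joint): Fold angle of the hinged template, rad: 0 = closed, level on the pillars, underside 2.5 mm above a blank on the bed; pi/2 = upright; it starts leaning back past upright (end of travel 2.0). A 4 mm aluminium plate with pattern windows, 220 mm wide, reaching 145 mm from the hinge axis (outer 30 mm solid), plus the tab. The stiff hinge stays at any angle and takes up to 0.4 N m to turn.
- template_tab (a point): Centre of the template's tab, half-way through its thickness, on its middle line (jig y 0), 155 mm from the hinge axis. The tab is 50 mm wide and reaches 165 mm from the axis.
- tumbler: Bystander: a clear glass tumbler, 76 mm across, 90 mm high, upright. Origin: centre of its underside. Leave alone.
- dressing_stick: Bystander: a grey abrasive dressing stick 150 x 25 x 25 mm, lying. Origin: centre of its underside. Leave alone.
- spare_wheel: Bystander: a spare grinding wheel, 100 mm across, 16 mm thick, with a brass hub to 20 mm, lying flat. Origin: centre of its underside. Leave alone.
Things that resemble listed ones, but are neither listed nor needed, are in the scene too. Several things have the shape of the blank; the one meant has the colours described above.

How it is judged:
By the outcome, as a careful person would: the job done as asked, in the order asked, and still so for the second after the job is handed in, with the robot touching nothing.
It also fails if it takes over 72 s, if anything falls off the work surface, if the arm or the gripper's body presses on something with over 40 N, if the wrist force passes 120 N, or if a joint passes its speed limit or range.

## Working session

There is one attempt and no reset: what is moved stays moved. The work goes in short steps, Python scripts to look and compute and a shell command to move; the robot and the scene stay as the last step left them, time stands still between calls to the robot, and variables do not carry over. Pictures are saved under pics/ and viewed, at most 11 in all, crops included, and the job is handed in when it is done.

```bash
mkdir -p pics; cat > h.py <<'E'
import numpy as np, cv2
from bench import ctrl
from scipy.spatial.transform import Rotation as R
def tool():
    s=ctrl.get_state(); T=np.eye(4); T[:3,:3]=R.from_rotvec(s["tool_rot"]).as_matrix(); T[:3,3]=s["position"]; return T
def ext(im,T=None):
    return im["extrinsics"] if "extrinsics" in im else T@im["tool_from_camera"]
def cloud(im):  # pinhole: world points HxWx3
    K=im["camera_matrix"]; d=im["depth"]; v,u=np.mgrid[:d.shape[0],:d.shape[1]]
    p=np.stack([(u-K[0,2])/K[0,0]*d,-(v-K[1,2])/K[1,1]*d,-d],-1)
    E=im["extrinsics"]; w=p@E[:3,:3].T+E[:3,3]; w[d==0]=np.nan; return w
E
python3 - <<'E'
from h import *
s=ctrl.get_state(); print(s["time"],s["position"],s["tool_rot"],s["ft_force"],s["grip_width"])
a=[]
for n in ["scene","top"]:
    im=ctrl.get_image(n); np.savez("%s0.npz"%n,**im); a.append(im["color"])
    print(n,im["extrinsics"].round(3).tolist(),im["camera_matrix"].tolist())
    for q in ["blank","jig","fence","template","template_tab"]:
        for r in ctrl.outline_of(q,n)[:4]:
            w=cloud(im)[r["mask"]]; print(q,n,round(r["confidence"],2),np.round(r["bbox"]),np.nanmedian(w,0).round(3),im["color"][r["mask"]].mean(0).round())
cv2.imwrite("pics/a.png",cv2.resize(a[0][...,::-1],(800,600))); cv2.imwrite("pics/b.png",cv2.resize(a[1][...,::-1],(800,600)))
E
```

```text
0.0 [ 0.1818096  -0.62349319  0.23245147] [-3.10815083e+00 -4.44091117e-01  5.65959709e-04] [-0.33713263  0.16404112  0.36820514] 1.003177890365716
scene [[0.432, -0.682, 0.591, 1.239], [0.902, 0.329, -0.279, -0.321], [-0.004, 0.654, 0.757, 0.964], [0.0, 0.0, 0.0, 1.0]] [[415.7188615697509, 0.0, 252.6155939481047], [0.0, 415.7188615697509, 187.53095196538257], [0.0, 0.0, 1.0]]
blank scene 0.87 [334. 246.  26.  40.] [0.777 0.138 0.019] [244. 228.  58.]
blank scene 0.86 [399. 161.  44.  22.] [0.603 0.49  0.018] [219.  36.  31.]
blank scene 0.85 [354. 121.  36.  24.] [0.37  0.477 0.018] [220.  36.  31.]
blank scene 0.8 [286. 133.  38.  20.] [0.323 0.228 0.018] [236. 217.  54.]
jig scene 0.83 [227. 214. 122.  98.] [ 0.559 -0.084  0.017] [129. 114.  85.]
fence scene 0.73 [234. 219.  69.  43.] [ 0.59  -0.135  0.029] [220. 213. 194.]
template scene 0.6 [249. 207.  78.  63.] [ 0.642 -0.054  0.126] [152. 143. 126.]
template_tab scene 0.81 [250. 208.  78.  58.] [ 0.642 -0.055  0.126] [152. 144. 126.]
top [[0.001, 0.99, -0.141, 0.366], [-1.0, 0.002, 0.002, 0.021], [0.002, 0.141, 0.99, 1.3], [0.0, 0.0, 0.0, 1.0]] [[367.8972500811169, 0.0, 257.17456176507375], [0.0, 367.8972500811169, 184.89001879704784], [0.0, 0.0, 1.0]]
blank top 0.9 [127. 240.  40.  30.] [0.363 0.475 0.019] [213.  28.  23.]
blank top 0.86 [198. 252.  34.  24.] [0.316 0.228 0.019] [232. 206.  31.]
blank top 0.72 [127. 170.  36.  21.] [0.596 0.486 0.019] [212.  27.  21.]
jig top 0.58 [286. 184.  88.  88.] [ 0.542 -0.071  0.018] [109.  91.  72.]
fence top 0.72 [282. 174.  68.  20.] [ 0.586 -0.092  0.03 ] [207. 193. 179.]
template top 0.66 [280. 152.  70.  30.] [ 0.64 -0.05  0.12] [129. 112. 102.]
template_tab top 0.88 [279. 153.  68.  28.] [ 0.641 -0.05   0.142] [127. 113. 104.]
```

View pics/a.png

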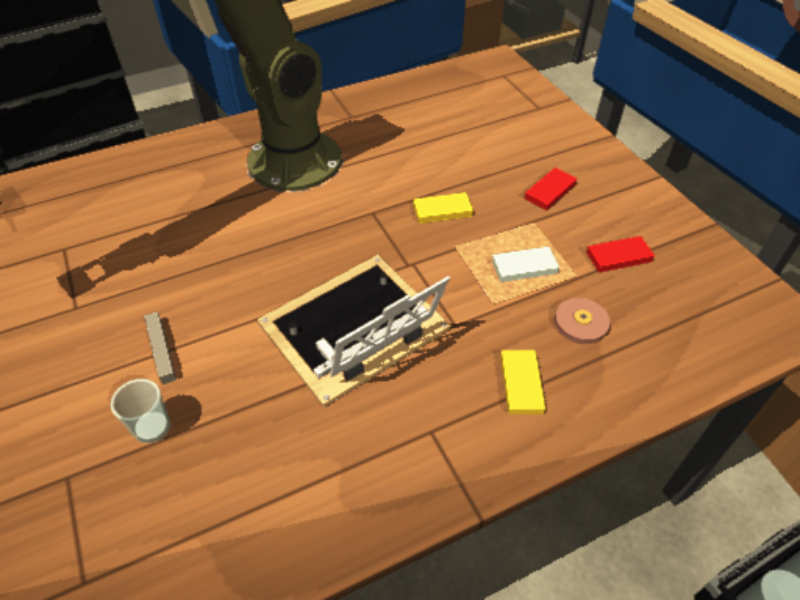

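View pics/b.png

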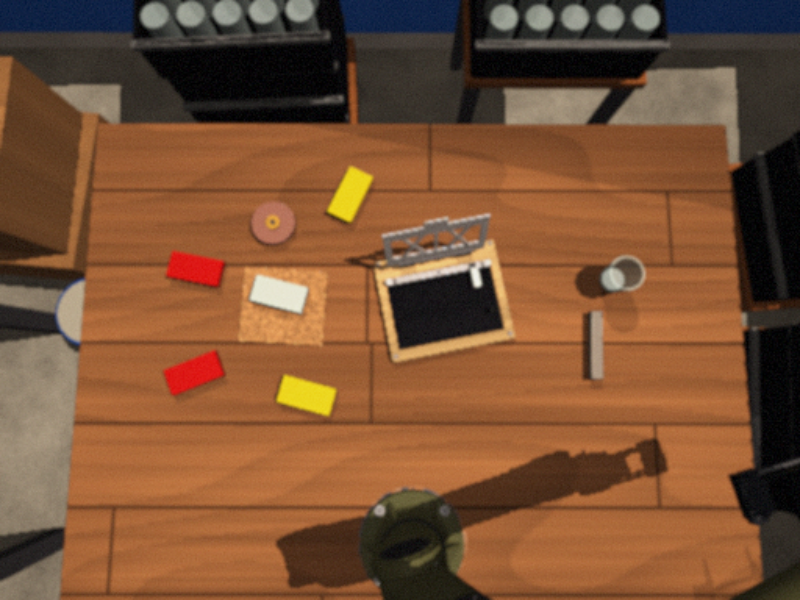

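The scene and top views show the milky blank on the cork mat, at scene (525,263) and top (279,294) in the 800-pixel pictures. The jig is at top (445,300), with the end stop near top (476,275) and the template leaning back. The red and yellow slabs are look-alikes.

```bash
python3 - <<'E'
from h import *
for n in ["scene","top"]:
    im=dict(np.load(n+"0.npz")); w=cloud(im); c=im["color"].astype(int); x,y,z=np.moveaxis(w,-1,0)
    hsv=cv2.cvtColor(im["color"],cv2.COLOR_RGB2HSV); 
    def rect(m,name):
        m=m.astype(np.uint8); k,l,st,_=cv2.connectedComponentsWithStats(m); i=1+st[1:,4].argmax(); m=l==i
        # refine: contour of mask projected on plane at median height
        p=w[m]; zz=np.median(p[:,2]); r=cv2.minAreaRect((p[:,:2]*1000).astype(np.float32)); print(n,name,m.sum(),"z",zz.round(4),np.round(r[0],1),np.round(r[1],1),round(r[2],2),"mean",p[:,:2].mean(0).round(4))
        return m
    rect((x>.45)&(x<.65)&(y>.1)&(y<.4)&(hsv[...,1]<60)&(hsv[...,2]>150)&(z>.012),"blank")
    jig=(x>.4)&(x<.72)&(y>-.28)&(y<.12)
    rect(jig&(hsv[...,2]<45)&(z<.024)&(z>.01),"bed")
    rect(jig&(z>.008)&(z<.022),"board")
    rect(jig&(z>.024)&(z<.034)&(x>.55),"fence")
    print("over 36mm in bed area:",[ (np.round(q,3)).tolist() for q in w[jig&(z>.034)&(z<.045)][:30]])
    t=jig&(z>.06); p=w[t]; m=p.mean(0); u,s,vt=np.linalg.svd(p-m); print("tmpl",m.round(3),vt.round(3).tolist(),p.min(0),p.max(0))
E
```

```text
scene blank 601 z 0.0217 [539.  299.9] [122.4  64.3] 74.47 mean [0.5419 0.2959]
scene bed 2084 z 0.017 [503.1 -74.8] [132.9 238.2] 11.89 mean [ 0.4962 -0.0868]
scene board 4298 z 0.0156 [525.9 -71.1] [232.9 281.6] 11.27 mean [ 0.5224 -0.0897]
scene fence 101 z 0.0301 [ 592.7 -153.2] [31.3 61.1] 65.48 mean [ 0.5967 -0.1553]
over 36mm in bed area: [[0.457, 0.021, 0.04], [0.454, 0.025, 0.035], [0.457, 0.027, 0.036], [0.459, 0.016, 0.039], [0.461, 0.019, 0.04], [0.461, 0.022, 0.038], [0.463, 0.024, 0.04], [0.463, 0.015, 0.039], [0.461, 0.019, 0.035], [0.467, 0.019, 0.041], [0.466, 0.023, 0.039], [0.469, 0.015, 0.041], [0.468, 0.019, 0.038], [0.468, 0.022, 0.036], [0.6, 0.051, 0.044], [0.5, -0.18, 0.042], [0.499, -0.177, 0.04], [0.5, -0.174, 0.039], [0.601, 0.035, 0.04], [0.498, -0.183, 0.038], [0.5, -0.18, 0.039], [0.502, -0.178, 0.039], [0.503, -0.175, 0.038], [0.503, -0.184, 0.04], [0.503, -0.181, 0.038], [0.506, -0.179, 0.04], [0.507, -0.176, 0.04], [0.608, 0.028, 0.043], [0.505, -0.185, 0.037], [0.509, -0.183, 0.041]]
tmpl [ 0.645 -0.053  0.134] [[0.2, -0.98, 0.013], [0.249, 0.063, 0
[... 631 characters left out ...]
, [0.626, -0.091, 0.045], [0.626, -0.109, 0.044], [0.627, -0.113, 0.04], [0.627, -0.116, 0.04], [0.628, -0.12, 0.035], [0.622, -0.067, 0.043], [0.622, -0.081, 0.045], [0.623, -0.085, 0.042], [0.622, -0.088, 0.043], [0.622, -0.091, 0.044], [0.624, -0.103, 0.035], [0.619, -0.063, 0.044], [0.62, -0.074, 0.04], [0.616, -0.036, 0.041], [0.615, -0.053, 0.043], [0.615, -0.056, 0.044], [0.611, -0.008, 0.045], [0.612, -0.025, 0.044], [0.612, -0.032, 0.041], [0.612, -0.039, 0.042], [0.608, 0.003, 0.044], [0.608, -0.011, 0.043]]
tmpl [ 0.642 -0.052  0.134] [[-0.197, 0.98, -0.003], [-0.252, -0.053, -0.966], [-0.948, -0.189, 0.258]] [ 0.60067642 -0.16157547  0.06003758] [0.67748682 0.05797483 0.20384478]
```

```bash
cat >> h.py <<'E'
J0=np.array([.527,-.075]); YAW=np.radians(11.35)
def jig(p): 
    c,s=np.cos(YAW),np.sin(YAW); return (np.asarray(p)[...,:2]-J0)@np.array([[c,-s],[s,c]])
def wj(x,y):
    c,s=np.cos(YAW),np.sin(YAW); return J0+np.array([c*x-s*y,s*x+c*y])
def rel(x,y,z,yawy,T=None):  # tool down with tool y at world angle yawy (deg)
    T=tool() if T is None else T
    a=np.radians(yawy); Y=np.array([np.cos(a),np.sin(a),0]); Z=np.array([0,0,-1.]); G=np.eye(4)
    G[:3,:3]=np.stack([np.cross(Y,Z),Y,Z],1); G[:3,3]=x,y,z
    D=np.linalg.inv(T)@G; rv=np.degrees(R.from_matrix(D[:3,:3]).as_rotvec())
    print("slide",(D[:3,3]/.25).round(3).tolist(),"ang",(rv/30).round(3).tolist()); return G
E
python3 - <<'E'
from h import *
for n in ["scene","top"]:
    im=dict(np.load(n+"0.npz")); w=cloud(im); j=jig(w)*1000; z=w[...,2]
    hsv=cv2.cvtColor(im["color"],cv2.COLOR_RGB2HSV)
    m=(j[...,0]>5)&(j[...,0]<53)&(abs(j[...,1])<125)&(z>.022)&(z<.05)
    q=np.c_[j[m],z[m]*1000,hsv[m]]; print(n,len(q)); print(q.round(0).astype(int).tolist())
    t=(j[...,0]>75)&(abs(j[...,1])<40)&(z>.19); print("tab",w[t].round(3).tolist()[:8])
s=tool()
G=rel(.45,-.05,.27,-15); print("next from there"); rel(.538,.297,.12,-15,G)
E
```

```text
scene 89
[[13, -73, 36, 18, 53, 183], [16, -71, 37, 23, 40, 246], [15, -68, 34, 20, 47, 222], [13, -80, 36, 20, 53, 187], [14, -77, 35, 29, 20, 255], [14, -74, 33, 30, 13, 255], [18, -73, 36, 30, 13, 255], [18, -70, 34, 30, 13, 255], [19, -67, 32, 22, 42, 245], [14, -83, 35, 20, 50, 193], [16, -81, 36, 29, 20, 255], [17, -79, 35, 30, 11, 255], [17, -76, 32, 24, 14, 254], [22, -75, 38, 24, 14, 253], [23, -73, 37, 24, 15, 255], [24, -70, 36, 28, 15, 255], [25, -68, 35, 20, 51, 207], [15, -84, 33, 19, 51, 124], [18, -83, 35, 22, 42, 238], [20, -81, 35, 23, 17, 255], [22, -79, 36, 24, 14, 253], [23, -76, 34, 24, 14, 252], [23, -73, 33, 24, 15, 253], [25, -71, 33, 24, 14, 255], [28, -69, 34, 28, 16, 255], [18, -83, 30, 20, 49, 191], [22, -82, 35, 24, 29, 247], [23, -80, 34, 24, 15, 253], [26, -78, 35, 24, 14, 253], [27, -75, 33, 24, 14, 252], [29, -73, 34, 24, 15, 253], [31, -72, 36, 26, 14, 255], [33, -70, 36, 28, 16, 255], [16, -83, 23, 19, 51, 169], [23, -83, 31, 20, 47, 224], [25, -81, 31, 22, 19, 254], [27, -79, 32, 24, 14, 253], [32, -79, 37, 24, 14, 252], [34, -76, 37, 24, 15, 252]
[... 4231 characters left out ...]
07, 22, 0, 23, 22], [32, 87, 22, 160, 77, 20], [23, 46, 23, 113, 49, 21], [18, 22, 22, 140, 49, 31], [17, 15, 24, 168, 58, 22], [29, 91, 23, 156, 61, 21], [20, 68, 22, 30, 38, 27], [24, 103, 23, 156, 49, 26], [13, 66, 23, 30, 22, 23], [10, 70, 24, 114, 41, 31], [14, 108, 24, 150, 28, 18], [9, 84, 23, 165, 19, 27], [6, 67, 25, 0, 11, 24], [8, 95, 24, 160, 31, 25], [9, 120, 23, 14, 136, 111]]
tab [[0.665, -0.059, 0.204], [0.665, -0.062, 0.204], [0.666, -0.066, 0.2], [0.665, -0.069, 0.201], [0.666, -0.072, 0.201], [0.662, -0.044, 0.2], [0.663, -0.047, 0.2], [0.662, -0.05, 0.203]]
slide [1.672, -1.904, -0.146] ang [0.0, 0.0, -1.958]
next from there
slide [1.432, -0.019, 0.6] ang [0.0, 0.0, -0.0]
```

The end stop's face measures at jig y ≈ -69 mm, so the blank's seated centre is at about -9. I'm moving towards the blank by way of a point in front of the jig.

```bash
python3 -m inch '[{"slide":[0.4,-0.4,-0.15],"angular":[0,0,-0.5],"claw":1},{"slide":[0.84,-0.95,-0.15],"angular":[0,0,-0.98],"claw":1},{"slide":[0.84,-0.95,-0.15],"angular":[0,0,-0.98],"claw":1},{"slide":[0.84,-0.95,-0.15],"angular":[0,0,-0.98],"claw":1},{"slide":[0.84,-0.95,-0.15],"angular":[0,0,-0.98],"claw":1},{"slide":[0.84,-0.95,-0.15],"angular":[0,0,-0.98],"claw":1},{"slide":[0.84,-0.95,-0.15],"angular":[0,0,-0.98],"claw":1},{"slide":[0.84,-0.95,-0.15],"angular":[0,0,-0.98],"claw":1}]'
python3 -c "
from h import *
G=rel(.46,0.0,.27,-15); rel(.538,.297,.10,-15,G)"
```

```text
time: 1.4
position: [0.3193, -0.3342, 0.2721]
tool_rot: [2.89, 1.227, 0.001]
ft_force: [0.5, -0.1, -0.2]
grip_width: 0.996
grip_force: 0.0
slide [1.353, -0.523, 0.007] ang [0.004, 0.002, -0.966]
slide [1.228, -0.006, 0.68] ang [0.0, 0.0, -0.0]
```

```bash
python3 -m inch '[{"slide":[0.98,-0.4,0],"angular":[0,0,-0.966],"claw":1},{"slide":[0.98,-0.4,0],"angular":[0,0,-0.966],"claw":1},{"slide":[0.98,-0.4,0],"angular":[0,0,-0.966],"claw":1},{"slide":[0.98,-0.4,0],"angular":[0,0,-0.966],"claw":1},{"slide":[0.98,-0.4,0],"angular":[0,0,-0.966],"claw":1},{"slide":[0.98,-0.4,0],"angular":[0,0,-0.966],"claw":1},{"slide":[0.98,-0.4,0],"angular":[0,0,-0.966],"claw":1}]'
python3 -c "
from h import *
rel(.52,.23,.20,-15)"
```

```text
time: 2.1
position: [0.4176, -0.0908, 0.2713]
tool_rot: [2.494, 1.909, 0.0]
ft_force: [0.5, -0.9, 0.7]
grip_width: 0.997
grip_force: 0.0
slide [1.346, 0.06, 0.285] ang [0.002, 0.001, -0.004]
```

```bash
python3 -m inch '[{"slide":[1,0.05,0.2],"angular":[0,0,0],"claw":1},{"slide":[1,0.05,0.2],"angular":[0,0,0],"claw":1},{"slide":[1,0.05,0.2],"angular":[0,0,0],"claw":1},{"slide":[1,0.05,0.2],"angular":[0,0,0],"claw":1},{"slide":[1,0.05,0.2],"angular":[0,0,0],"claw":1},{"slide":[1,0.05,0.2],"angular":[0,0,0],"claw":1}]'
python3 - <<'E'
from h import *
T=tool(); im=ctrl.get_image("wrist"); np.savez("w1.npz",T=T,**im)
print(im["camera_matrix"].tolist(), im["tool_from_camera"].round(3).tolist())
cv2.imwrite("pics/w1.png",im["color"][...,::-1])
# equidistant cloud
K=im["camera_matrix"]; d=im["depth"]; v,u=np.mgrid[:384,:512]; a=(u-K[0,2])/K[0,0]; b=(v-K[1,2])/K[1,1]; r=np.hypot(a,b)+1e-9; t=np.tan(np.minimum(r,1.5))/r
p=np.stack([a*t*d,-b*t*d,-d],-1); E=T@im["tool_from_camera"]; w=p@E[:3,:3].T+E[:3,3]
hsv=cv2.cvtColor(im["color"],cv2.COLOR_RGB2HSV); x,y,z=np.moveaxis(w,-1,0)
m=(x>.45)&(x<.65)&(y>.2)&(y<.4)&(hsv[...,1]<60)&(hsv[...,2]>150)&(z>.018)&(z<.03)&(d>0)
k,l,st,_=cv2.connectedComponentsWithStats(m.astype(np.uint8)); m=l==1+st[1:,4].argmax()
q=w[m]; print(m.sum(),np.median(q[:,2]),cv2.minAreaRect((q[:,:2]*1000).astype(np.float32)),q.mean(0))
for r_ in ctrl.outline_of("blank","wrist")[:4]: print(r_["confidence"],np.round(r_["bbox"]),np.nanmedian(w[r_["mask"]],0).round(3),im["color"][r_["mask"]].mean(0).round())
rel(.539,.2965,.10,-15)
E
```

```text
time: 2.7
position: [0.4954, 0.1492, 0.2194]
tool_rot: [-2.489, -1.907, -0.001]
ft_force: [0.2, 0.3, -0.5]
grip_width: 0.999
grip_force: 0.0
[[297.3186396354542, 0.0, 253.463867422599], [0.0, 297.3186396354542, 191.03461980240115], [0.0, 0.0, 1.0]] [[0.001, 0.966, 0.258, 0.071], [1.0, -0.0, -0.001, -0.0], [-0.0, 0.258, -0.966, -0.15], [0.0, 0.0, 0.0, 1.0]]
4593 0.02192212274812766 ((536.5643310546875, 298.50048828125), (115.19114685058594, 58.57216262817383), 75.28266906738281) [0.53615882 0.29760688 0.02192729]
0.94 [255.  49.  53.  98.] [0.536 0.296 0.022] [194. 194. 173.]
0.82 [444. 128.  78.  63.] [0.759 0.148 0.019] [239. 227.   0.]
0.67 [106. 148.  55.  90.] [0.319 0.233 0.019] [245. 231.   0.]
0.67 [104.   8.  26.  15.] [0.364 0.423 0.016] [102.  10.   7.]
slide [0.633, 0.008, 0.48] ang [-0.005, -0.0, -0.012]
```

```bash
python3 -m inch '[{"slide":[0.3,0,0.24],"angular":[0,0,0],"claw":1},{"slide":[0.632,0,0.48],"angular":[0,0,0],"claw":1},{"slide":[0.632,0,0.48],"angular":[0,0,0],"claw":1},{"slide":[0.632,0,0.48],"angular":[0,0,0],"claw":1},{"slide":[0.632,0,0.48],"angular":[0,0,0],"claw":1},{"slide":[0.632,0,0.48],"angular":[0,0,0],"claw":1}]'
python3 -c "
from h import *
rel(.5375,.297,.0175,-14.8)"
```

```text
time: 3.4
position: [0.5375, 0.2952, 0.0995]
tool_rot: [2.499, 1.902, -0.005]
ft_force: [0.4, -0.2, 0.1]
grip_width: 1.004
grip_force: 0.0
slide [0.008, -0.002, 0.328] ang [-0.002, 0.007, -0.022]
```

```bash
python3 - <<'E'
from h import *
for n in ["top"]:
    im=ctrl.get_image(n); cv2.imwrite("pics/c.png",im["color"][...,::-1])
E
python3 -m inch '[{"slide":[0.008,0,0.15],"angular":[0,0,-0.02],"claw":1},{"slide":[0.008,0,0.25],"angular":[0,0,-0.02],"claw":1},{"slide":[0.008,0,0.30],"angular":[0,0,-0.02],"claw":1},{"slide":[0.008,0,0.328],"angular":[0,0,-0.02],"claw":1},{"slide":[0.008,0,0.328],"angular":[0,0,-0.02],"claw":0.2},{"slide":[0.008,0,0.328],"angular":[0,0,-0.02],"claw":0.2},{"slide":[0.008,0,0.328],"angular":[0,0,-0.02],"claw":0.2},{"slide":[0.008,0,0.328],"angular":[0,0,-0.02],"claw":0.2},{"slide":[0.008,0,0.328],"angular":[0,0,-0.02],"claw":0.2}]' 20
python3 -c "
from h import *
print(tool()[:3,3],ctrl.get_state()['grip_width'])
x,y=wj(-12,14)/1; print(x)
" 2>/dev/null | head -3
```

```text
time: 4.35
position: [0.5377, 0.3004, 0.0199]
tool_rot: [2.488, 1.918, 0.001]
ft_force: [-0.8, 0.3, 2.8]
grip_width: 0.689
grip_force: 20.0
[0.53768607 0.3003731  0.01985479] 0.6893193372701442
-13.993544920374825
```

```bash
python3 -m inch '[{"slide":[0,0,-0.1],"angular":[0,0,0],"claw":0.2},{"slide":[0,0,-0.25],"angular":[0,0,0],"claw":0.2},{"slide":[0,0,-0.4],"angular":[0,0,0],"claw":0.2},{"slide":[0,0,-0.5],"angular":[0,0,0],"claw":0.2},{"slide":[0,0,-0.5],"angular":[0,0,0],"claw":0.2},{"slide":[0,0,-0.5],"angular":[0,0,0],"claw":0.2}]' 25
python3 - <<'E'
from h import *
T=tool(); im=ctrl.get_image("wrist")
x,y=wj(-.012,.014); print(x,y); rel(x,y,.14,11.35)
K=im["camera_matrix"]; d=im["depth"]; v,u=np.mgrid[:384,:512]; a=(u-K[0,2])/K[0,0]; b=(v-K[1,2])/K[1,1]; r=np.hypot(a,b)+1e-9; t=np.tan(np.minimum(r,1.5))/r
p=np.stack([a*t*d,-b*t*d,-d],-1); E=im["tool_from_camera"]; w=p@E[:3,:3].T+E[:3,3]
o=ctrl.outline_of("blank","wrist")
for q in o[:2]: print(q["confidence"],q["bbox"]); m=q["mask"]&(d>0)&(d<.3); print(w[m].min(0),w[m].max(0),np.median(w[m],0)) if m.any() else 0
cv2.imwrite("pics/w2.png",im["color"][...,::-1])
E
```

```text
time: 4.95
position: [0.5371, 0.2994, 0.143]
tool_rot: [2.488, 1.917, -0.002]
ft_force: [0.2, -0.8, -3.8]
grip_width: 0.686
grip_force: 25.0
0.5124794550796252 -0.06363541574823887
slide [-1.427, 0.277, 0.011] ang [-0.005, 0.004, -0.87]
0.95 [254.9, 216.6, 119.8, 165.9]
[-0.03364685 -0.0605265  -0.08503816] [0.06044239 0.05749999 0.1445269 ] [ 0.02753536 -0.00045967 -0.00197393]
0.69 [263.8, 22.4, 65.7, 44.7]
[ 0.14004723 -0.02126287  0.1212584 ] [0.18245498 0.0426384  0.1442638 ] [0.15921203 0.0085291  0.12399103]
```

View pics/w2.png

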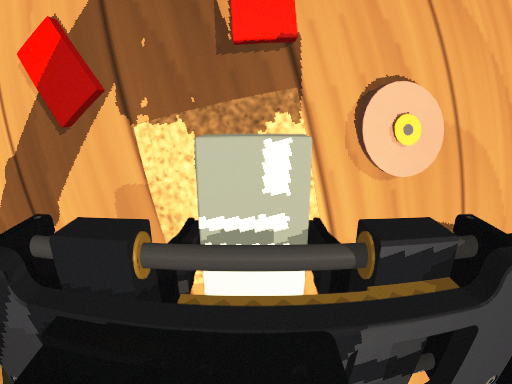

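```bash
python3 -c "
from h import *
G=rel(.475,.09,.145,4); x,y=wj(-.012,.014); rel(x,y,.06,11.35,G)"
```

```text
slide [-0.87, -0.024, -0.011] ang [-0.006, 0.005, -0.625]
slide [-0.624, 0.107, 0.34] ang [0.0, 0.0, -0.245]
```

```bash
python3 -m inch '[{"slide":[-0.1,0,0],"angular":[0,0,-0.1],"claw":0.2},{"slide":[-0.25,0,0],"angular":[0,0,-0.2],"claw":0.2},{"slide":[-0.42,0,0],"angular":[0,0,-0.35],"claw":0.2},{"slide":[-0.6,-0.02,0],"angular":[0,0,-0.5],"claw":0.2},{"slide":[-0.76,-0.024,-0.01],"angular":[0,0,-0.6],"claw":0.2},{"slide":[-0.87,-0.024,-0.01],"angular":[0,0,-0.625],"claw":0.2},{"slide":[-0.87,-0.024,-0.01],"angular":[0,0,-0.625],"claw":0.2},{"slide":[-0.87,-0.024,-0.01],"angular":[0,0,-0.625],"claw":0.2}]'
python3 -c "
from h import *
x,y=wj(-.012,.014); G=rel(x,y,.14,11.35); rel(x,y,.045,11.35)"
```

```text
time: 5.85
position: [0.4754, 0.0901, 0.1454]
tool_rot: [-2.145, -2.294, 0.002]
ft_force: [-0.8, 0.6, -3.2]
grip_width: 0.687
grip_force: 25.0
slide [-0.624, 0.107, 0.022] ang [-0.003, 0.0, -0.25]
slide [-0.623, 0.107, 0.402] ang [-0.003, 0.0, -0.25]
```

```bash
python3 -m inch '[{"slide":[-0.12,0.02,0.02],"angular":[0,0,-0.05],"claw":0.2},{"slide":[-0.3,0.05,0.02],"angular":[0,0,-0.12],"claw":0.2},{"slide":[-0.48,0.08,0.02],"angular":[0,0,-0.2],"claw":0.2},{"slide":[-0.6,0.105,0.05],"angular":[0,0,-0.25],"claw":0.2},{"slide":[-0.624,0.107,0.12],"angular":[0,0,-0.25],"claw":0.2},{"slide":[-0.624,0.107,0.22],"angular":[0,0,-0.25],"claw":0.2},{"slide":[-0.624,0.107,0.32],"angular":[0,0,-0.25],"claw":0.2},{"slide":[-0.624,0.107,0.38],"angular":[0,0,-0.25],"claw":0.2},{"slide":[-0.624,0.107,0.38],"angular":[0,0,-0.25],"claw":0.2}]'
python3 - <<'E'
from h import *
x,y=wj(-.012,.014); rel(x,y,.035,11.35)
im=ctrl.get_image("scene"); cv2.imwrite("pics/d.png",cv2.resize(im["color"][130:290,130:340,::-1],None,fx=3.5,fy=3.5))
E
```

```text
time: 6.75
position: [0.5118, -0.0604, 0.0489]
tool_rot: [-1.981, -2.431, 0.002]
ft_force: [0.1, -0.0, -3.2]
grip_width: 0.684
grip_force: 25.0
slide [-0.013, 0.0, 0.056] ang [-0.008, -0.007, 0.01]
```

View pics/d.png

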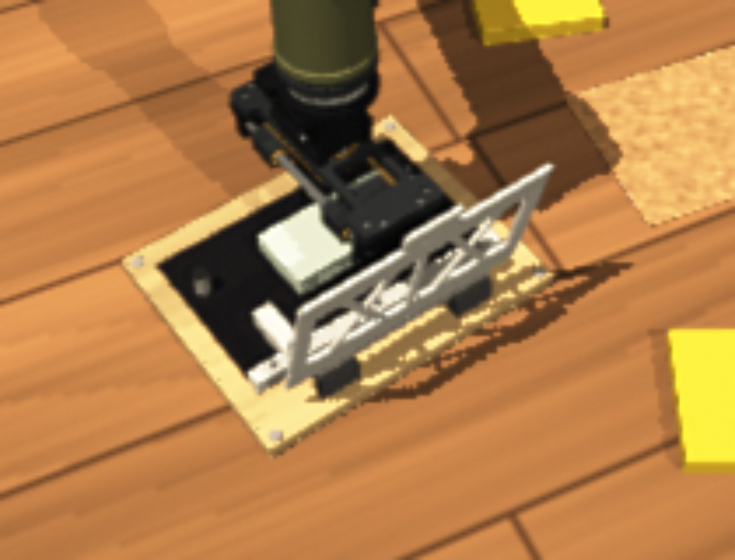

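The blank is held square over the bed, clear of the stop and the template. I'm lowering it slowly.

```bash
python3 -m inch '[{"slide":[0,0,0.016],"angular":[0,0,0],"claw":0.2},{"slide":[0,0,0.032],"angular":[0,0,0],"claw":0.2},{"slide":[0,0,0.04],"angular":[0,0,0],"claw":0.2},{"slide":[0,0,0.046],"angular":[0,0,0],"claw":0.2},{"slide":[0,0,0.05],"angular":[0,0,0],"claw":0.2},{"slide":[0,0,0.05],"angular":[0,0,0],"claw":0.2}]'
```

```text
time: 7.4
position: [0.5137, -0.0627, 0.039]
tool_rot: [1.988, 2.432, -0.0]
ft_force: [0.6, 0.3, -3.5]
grip_width: 0.685
grip_force: 25.0
```

```bash
python3 -m inch '[{"slide":[0,0,0.004],"angular":[0,0,0],"claw":0.2},{"slide":[0,0,0.006],"angular":[0,0,0],"claw":0.2},{"slide":[0,0,0.006],"angular":[0,0,0],"claw":0.2}]'; python3 -m inch '[{"slide":[0,0,0.004],"angular":[0,0,0],"claw":0.2},{"slide":[0,0,0.006],"angular":[0,0,0],"claw":0.2},{"slide":[0,0,0.006],"angular":[0,0,0],"claw":0.2}]'
```

```text
time: 7.7
position: [0.5137, -0.0627, 0.0375]
tool_rot: [-1.988, -2.433, 0.0]
ft_force: [0.0, 0.4, -3.3]
grip_width: 0.688
grip_force: 25.0
time: 8.0
position: [0.5137, -0.0626, 0.036]
tool_rot: [-1.988, -2.433, 0.0]
ft_force: [-0.0, -0.3, -3.3]
grip_width: 0.685
grip_force: 25.0
```

```bash
python3 -m inch '[{"slide":[0,0,0.003],"angular":[0,0,0],"claw":0.2},{"slide":[0,0,0.004],"angular":[0,0,0],"claw":0.2},{"slide":[0,0,0.004],"angular":[0,0,0],"claw":0.2}]'; python3 -m inch '[{"slide":[0,0,0.002],"angular":[0,0,0],"claw":0.2},{"slide":[0,0,0.004],"angular":[0,0,0],"claw":0.2},{"slide":[0,0,0.004],"angular":[0,0,0],"claw":0.2}]'
```

```text
time: 8.3
position: [0.5137, -0.0626, 0.035]
tool_rot: [-1.988, -2.433, 0.0]
ft_force: [0.2, -0.1, -3.4]
grip_width: 0.683
grip_force: 25.0
time: 8.6
position: [0.5138, -0.0627, 0.0348]
tool_rot: [1.988, 2.432, -0.001]
ft_force: [-3.7, -0.3, 5.1]
grip_width: 0.687
grip_force: 25.0
```

```bash
python3 -m inch '[{"slide":[0,0,-0.002],"angular":[0,0,0],"claw":0.75},{"slide":[0,0,-0.002],"angular":[0,0,0],"claw":0.75},{"slide":[0,0,-0.002],"angular":[0,0,0],"claw":0.75},{"slide":[0,0,-0.04],"angular":[0,0,0],"claw":0.75},{"slide":[0,0,-0.15],"angular":[0,0,0],"claw":0.75},{"slide":[0,0,-0.3],"angular":[0,0,0],"claw":0.75},{"slide":[0,0,-0.42],"angular":[0,0,0],"claw":0.75},{"slide":[0,0,-0.42],"angular":[0,0,0],"claw":0.75}]'
python3 - <<'E'
from h import *
T=tool(); im=ctrl.get_image("wrist"); np.savez("w3.npz",T=T,**im); cv2.imwrite("pics/w3.png",im["color"][...,::-1])
for n in ["scene","top"]:
    im=ctrl.get_image(n); np.savez(n+"1.npz",**im); w=cloud(im)
    for o in ctrl.outline_of("blank",n):
        m=o["mask"]; p=w[m]; p=p[~np.isnan(p[:,0])]
        c=np.median(p,0)
        if abs(jig(c))[0]<.1 and abs(jig(c))[1]<.1: print(n,o["confidence"],c,jig(c),cv2.minAreaRect((jig(p)*1000).astype(np.float32)))
x,y=wj(-.062,.014); rel(x,y,.13,-78.65)
E
```

```text
time: 9.4
position: [0.517, -0.0625, 0.1437]
tool_rot: [1.983, 2.427, 0.004]
ft_force: [0.1, -0.4, -0.3]
grip_width: 0.878
grip_force: 0.0
scene 0.86 [ 0.52271323 -0.07126185  0.03653101] [-0.00346725  0.00450869] ((-13.749776840209961, 12.074947357177734), (120.65731811523438, 75.6928482055664), 86.90734100341797)
top 0.49 [ 0.50707397 -0.02823215  0.03810569] [-0.01033235  0.0497747 ] ((-9.784187316894531, 50.906829833984375), (58.724159240722656, 38.93360900878906), 0.6397165060043335)
slide [-0.003, -0.202, 0.032] ang [-0.004, 0.002, 3.005]
```

```bash
python3 -m inch '[{"slide":[0,-0.1,0],"angular":[0,0,0.27],"claw":1},{"slide":[0,-0.2,0],"angular":[0,0,0.54],"claw":1},{"slide":[0,-0.2,0],"angular":[0,0,0.8],"claw":1},{"slide":[0,-0.2,0],"angular":[0,0,1],"claw":1}]' >/dev/null;  python3 -m inch '[{"slide":[0,0,0],"angular":[0,0,0.28],"claw":1},{"slide":[0,0,0],"angular":[0,0,0.56],"claw":1},{"slide":[0,0,0],"angular":[0,0,0.84],"claw":1},{"slide":[0,0,0],"angular":[0,0,1],"claw":1}]' > /dev/null; python3 -m inch '[{"slide":[0,0,0],"angular":[0,0,0.28],"claw":1},{"slide":[0,0,0],"angular":[0,0,0.56],"claw":1},{"slide":[0,0,0],"angular":[0,0,0.84],"claw":1},{"slide":[0,0,0],"angular":[0,0,1],"claw":1},{"slide":[0,0,0],"angular":[0,0,1],"claw":1}]'
python3 - <<'E'
from h import *
x,y=wj(-.062,.014); rel(x,y,.038,-78.65)
T=tool(); im=ctrl.get_image("wrist"); np.savez("w4.npz",T=T,**im); cv2.imwrite("pics/w4.png",im["color"][...,::-1])
E
```

```text
time: 10.95
position: [0.4641, -0.0723, 0.1381]
tool_rot: [-3.125, -0.315, 0.003]
ft_force: [-0.5, -0.4, -0.4]
grip_width: 0.998
grip_force: 0.0
slide [-0.003, 0.005, 0.4] ang [-0.003, 0.003, 0.005]
```

View pics/w4.png

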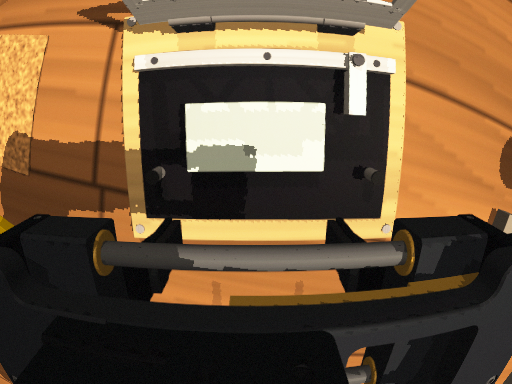

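The view shows the blank lying square on the bed, at columns 186-325 and rows 102-172. The fence is parallel to it at row 65 and the stop's face is at column 347. Next I'll lower the open fingers in front of it.

```bash
python3 -m inch '[{"slide":[-0.003,0.005,0.15],"angular":[0,0,0],"claw":1},{"slide":[-0.003,0.005,0.3],"angular":[0,0,0],"claw":1},{"slide":[-0.003,0.005,0.38],"angular":[0,0,0],"claw":1},{"slide":[-0.003,0.005,0.416],"angular":[0,0,0],"claw":1},{"slide":[-0.003,0.005,0.416],"angular":[0,0,0],"claw":1},{"slide":[-0.003,0.005,0.416],"angular":[0,0,0],"claw":1}]' 
python3 - <<'E'
from h import *
print(jig(tool()[:3,3])); x,y=wj(-.016,.014); rel(x,y,.034,-78.65)
E
```

```text
time: 11.6
position: [0.4651, -0.0739, 0.0358]
tool_rot: [3.125, 0.316, 0.002]
ft_force: [0.2, -0.4, -0.2]
grip_width: 1.001
grip_force: 0.0
[-0.06051184  0.01327494]
slide [0.178, -0.002, 0.007] ang [0.001, -0.002, 0.006]
```

```bash
python3 -m inch '[{"slide":[0.01,0,0.004],"angular":[0,0,0],"claw":1},{"slide":[0.025,0,0.006],"angular":[0,0,0],"claw":1},{"slide":[0.04,0,0.006],"angular":[0,0,0],"claw":1},{"slide":[0.055,0,0.006],"angular":[0,0,0],"claw":1},{"slide":[0.07,0,0.006],"angular":[0,0,0],"claw":1},{"slide":[0.085,0,0.006],"angular":[0,0,0],"claw":1},{"slide":[0.1,0,0.006],"angular":[0,0,0],"claw":1},{"slide":[0.115,0,0.006],"angular":[0,0,0],"claw":1},{"slide":[0.125,0,0.006],"angular":[0,0,0],"claw":1},{"slide":[0.13,0,0.006],"angular":[0,0,0],"claw":1}]' 
python3 - <<'E'
from h import *
print(jig(tool()[:3,3])); x,y=wj(-.0145,.014); rel(x,y,.034,-78.65)
E
```

```text
time: 12.6
position: [0.4964, -0.0673, 0.0335]
tool_rot: [-3.126, -0.315, -0.0]
ft_force: [-2.7, -0.9, 1.6]
grip_width: 1.001
grip_force: 1.4
[-0.02845685  0.01357963]
slide [0.056, -0.002, -0.002] ang [-0.0, -0.0, 0.005]
```

```bash
python3 -m inch '[{"slide":[0.008,0,0],"angular":[0,0,0],"claw":1},{"slide":[0.018,0,0],"angular":[0,0,0],"claw":1},{"slide":[0.028,0,0],"angular":[0,0,0],"claw":1},{"slide":[0.036,0,0],"angular":[0,0,0],"claw":1},{"slide":[0.04,0,0],"angular":[0,0,0],"claw":1},{"slide":[0.042,0,0],"angular":[0,0,0],"claw":1},{"slide":[0.042,0,0],"angular":[0,0,0],"claw":1}]'
python3 -m inch '[{"slide":[0.004,0,0],"angular":[0,0,0],"claw":1},{"slide":[0.004,0,0],"angular":[0,0,0],"claw":1}]'
python3 -m inch '[{"slide":[0.004,0,0],"angular":[0,0,0],"claw":1},{"slide":[0.004,0,0],"angular":[0,0,0],"claw":1}]'
```

```text
time: 13.3
position: [0.5065, -0.0653, 0.0335]
tool_rot: [-3.126, -0.315, -0.0]
ft_force: [-1.2, -0.3, -0.5]
grip_width: 1.002
grip_force: 0.5
time: 13.5
position: [0.5068, -0.0653, 0.0335]
tool_rot: [3.126, 0.314, -0.002]
ft_force: [-5.0, 0.8, 3.3]
grip_width: 0.997
grip_force: 2.0
time: 13.7
position: [0.5068, -0.0652, 0.0335]
tool_rot: [3.125, 0.314, -0.006]
ft_force: [-7.1, -1.5, 5.1]
grip_width: 1.003
grip_force: 3.5
```

```bash
python3 -m inch '[{"slide":[0.003,0,0],"angular":[0,0,0],"claw":1},{"slide":[0.003,0,0],"angular":[0,0,0],"claw":1}]'
python3 - <<'E'
from h import *
s=ctrl.get_state(); print(s["torque"],s["ft_force"],jig(s["position"]))
T=tool(); im=ctrl.get_image("wrist"); np.savez("w5.npz",T=T,**im); cv2.imwrite("pics/w5.png",im["color"][:230,80:430,::-1].repeat(2,0).repeat(2,1))
E
```

```text
time: 13.9
position: [0.5069, -0.0652, 0.0334]
tool_rot: [3.125, 0.314, -0.008]
ft_force: [-9.3, -0.6, 7.5]
grip_width: 1.002
grip_force: 4.5
[-0.15985283  1.88297621 -0.01867889] [-9.28128787 -0.60613324  7.47421641] [-0.01781599  0.01353001]
```

View pics/w5.png

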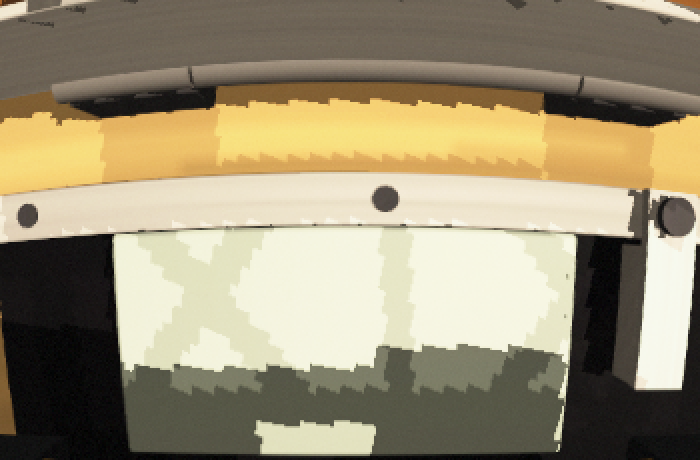

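Seen from the wrist, the blank's top edge lies along the whole length of the fence. The stop's face is about 60 px right of the blank's end (column 575). I'll back off, rise, close the fingers and go to the blank's +y end.

```bash
python3 -m inch '[{"slide":[-0.02,0,0],"angular":[0,0,0],"claw":1},{"slide":[-0.06,0,0],"angular":[0,0,0],"claw":1},{"slide":[-0.06,0,-0.12],"angular":[0,0,0],"claw":-1},{"slide":[-0.06,0,-0.24],"angular":[0,0,0],"claw":-1},{"slide":[0.05,-0.15,-0.24],"angular":[0,0,0],"claw":-1},{"slide":[0.16,-0.34,-0.24],"angular":[0,0,0],"claw":-1},{"slide":[0.16,-0.36,-0.24],"angular":[0,0,0],"claw":-1},{"slide":[0.16,-0.36,-0.24],"angular":[0,0,0],"claw":-1},{"slide":[0.16,-0.36,-0.24],"angular":[0,0,0],"claw":-1}]'
python3 - <<'E'
from h import *
print(jig(tool()[:3,3])); x,y=wj(.026,.104); rel(x,y,.034,-78.65)
E
```

```text
time: 14.85
position: [0.5301, 0.0302, 0.0932]
tool_rot: [3.125, 0.314, -0.0]
ft_force: [0.4, -0.6, -0.9]
grip_width: 0.448
grip_force: 0.0
[0.02370027 0.10254669]
slide [0.009, -0.006, 0.237] ang [0.002, 0.001, 0.004]
```

```bash
python3 -m inch '[{"slide":[0.009,-0.006,0],"angular":[0,0,0],"claw":-1},{"slide":[0.009,-0.006,0],"angular":[0,0,0],"claw":-1},{"slide":[0.009,-0.006,0],"angular":[0,0,0],"claw":-1},{"slide":[0.009,-0.006,0],"angular":[0,0,0],"claw":-1},{"slide":[0.009,-0.006,0.1],"angular":[0,0,0],"claw":-1},{"slide":[0.009,-0.006,0.2],"angular":[0,0,0],"claw":-1},{"slide":[0.009,-0.006,0.237],"angular":[0,0,0],"claw":-1},{"slide":[0.009,-0.006,0.237],"angular":[0,0,0],"claw":-1}]'
python3 - <<'E'
from h import *
print(jig(tool()[:3,3])); x,y=wj(.026,.066); rel(x,y,.034,-78.65)
E
```

```text
time: 15.65
position: [0.5312, 0.0332, 0.0331]
tool_rot: [-3.125, -0.315, 0.004]
ft_force: [-0.3, 0.4, 0.2]
grip_width: 0.003
grip_force: 0.0
[0.02535517 0.10522133]
slide [0.002, 0.157, -0.004] ang [-0.002, 0.005, 0.005]
```

```bash
python3 -m inch '[{"slide":[0,0.012,0],"angular":[0,0,0],"claw":-1},{"slide":[0,0.024,0],"angular":[0,0,0],"claw":-1},{"slide":[0,0.036,0],"angular":[0,0,0],"claw":-1},{"slide":[0,0.048,0],"angular":[0,0,0],"claw":-1},{"slide":[0,0.06,0],"angular":[0,0,0],"claw":-1},{"slide":[0,0.072,0],"angular":[0,0,0],"claw":-1},{"slide":[0,0.084,0],"angular":[0,0,0],"claw":-1},{"slide":[0,0.096,0],"angular":[0,0,0],"claw":-1},{"slide":[0,0.104,0],"angular":[0,0,0],"claw":-1},{"slide":[0,0.108,0],"angular":[0,0,0],"claw":-1}]'
python3 - <<'E'
from h import *
print(jig(tool()[:3,3])); T=tool(); im=ctrl.get_image("wrist"); np.savez("w6.npz",T=T,**im); cv2.imwrite("pics/w6.png",im["color"][:230,130:480,::-1].repeat(2,0).repeat(2,1))
E
```

```text
time: 16.65
position: [0.5377, 0.0072, 0.0343]
tool_rot: [-3.125, -0.315, -0.0]
ft_force: [-0.8, 2.1, 1.1]
grip_width: 0.001
grip_force: 1.1
[0.02663194 0.07848073]
```

View pics/w6.png

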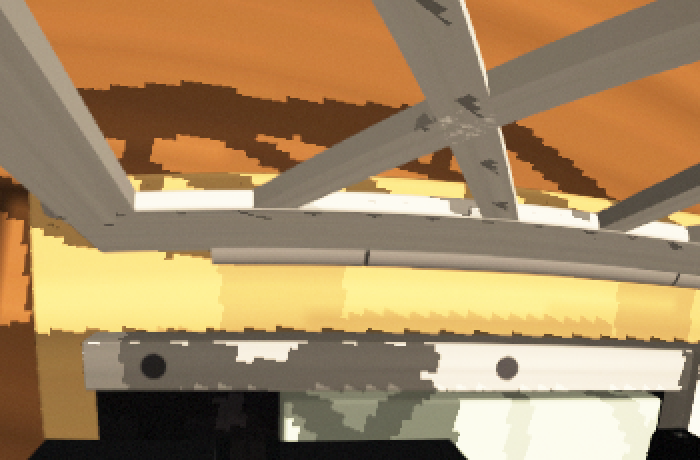

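The blank is still flush to the fence. Its end, at column 660, is now about 5-8 mm from the stop's face, at about column 685. I'm slowing to about 1 mm steps.

```bash
for i in 1 2; do :; done
python3 -m inch '[{"slide":[0,0.004,0],"angular":[0,0,0],"claw":-1},{"slide":[0,0.008,0],"angular":[0,0,0],"claw":-1},{"slide":[0,0.012,0],"angular":[0,0,0],"claw":-1}]'
python3 -m inch '[{"slide":[0,0.004,0],"angular":[0,0,0],"claw":-1},{"slide":[0,0.006,0],"angular":[0,0,0],"claw":-1}]' | head -4
```

```text
time: 17.0
position: [0.5382, 0.004, 0.0343]
tool_rot: [-3.126, -0.315, 0.0]
ft_force: [0.9, 3.1, 1.3]
grip_width: 0.006
grip_force: 1.2
time: 17.2
position: [0.5386, 0.0023, 0.0343]
tool_rot: [3.126, 0.314, 0.0]
ft_force: [-0.5, 1.7, 0.6]
```

```bash

python3 -m inch '[{"slide":[0,0.004,0],"angular":[0,0,0],"claw":-1},{"slide":[0,0.006,0],"angular":[0,0,0],"claw":-1},{"slide":[0,0.006,0],"angular":[0,0,0],"claw":-1}]' | sed -n '2p;4p'
python3 -m inch '[{"slide":[0,0.004,0],"angular":[0,0,0],"claw":-1},{"slide":[0,0.006,0],"angular":[0,0,0],"claw":-1},{"slide":[0,0.006,0],"angular":[0,0,0],"claw":-1}]' | sed -n '2p;4p'
```

```text
position: [0.5389, 0.0007, 0.0343]
ft_force: [-0.2, 2.1, 0.7]
position: [0.5392, -0.0007, 0.0343]
ft_force: [0.1, 2.6, 1.2]
```

```bash

python3 -m inch '[{"slide":[0,0.004,0],"angular":[0,0,0],"claw":-1},{"slide":[0,0.006,0],"angular":[0,0,0],"claw":-1},{"slide":[0,0.006,0],"angular":[0,0,0],"claw":-1}]' | sed -n '2p;4p'
python3 -m inch '[{"slide":[0,0.004,0],"angular":[0,0,0],"claw":-1},{"slide":[0,0.004,0],"angular":[0,0,0],"claw":-1}]' | sed -n '2p;4p'
```

```text
position: [0.5395, -0.0022, 0.0343]
ft_force: [-1.1, 2.0, 2.3]
position: [0.5397, -0.0032, 0.0343]
ft_force: [-0.4, 2.4, 2.1]
```

```bash

python3 -m inch '[{"slide":[0,0.004,0],"angular":[0,0,0],"claw":-1},{"slide":[0,0.004,0],"angular":[0,0,0],"claw":-1}]' | sed -n '2p;4p'
```

```text
position: [0.5399, -0.0041, 0.0343]
ft_force: [-1.2, 1.4, 1.3]
```

```bash

python3 -m inch '[{"slide":[0,0.004,0],"angular":[0,0,0],"claw":-1},{"slide":[0,0.004,0],"angular":[0,0,0],"claw":-1}]' | sed -n '2p;4p'
python3 -m inch '[{"slide":[0,0.004,0],"angular":[0,0,0],"claw":-1},{"slide":[0,0.004,0],"angular":[0,0,0],"claw":-1}]' | sed -n '2p;4p'
```

```text
position: [0.5401, -0.0051, 0.0343]
ft_force: [-0.6, 2.0, 1.4]
position: [0.5403, -0.0061, 0.0343]
ft_force: [-0.6, 2.7, 2.0]
```

```bash
python3 - <<'E'
from h import *
im=ctrl.get_image("scene"); print(jig(tool()[:3,3])); cv2.imwrite("pics/e.png",cv2.resize(im["color"][180:260,180:290,::-1],None,fx=7,fy=7,interpolation=cv2.INTER_CUBIC))
E
```

```text
[0.02661752 0.06490842]
```

View pics/e.png

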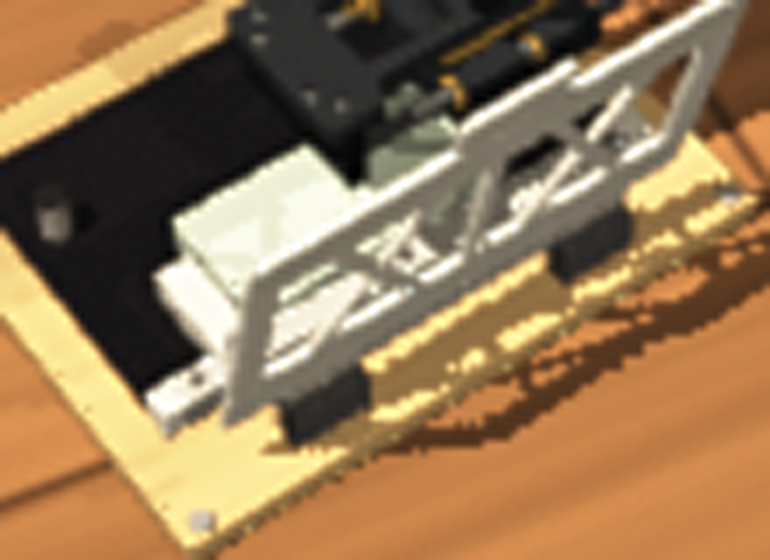

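The blank's end is practically at the stop in this view. I'll carry on in 1 mm touches.

```bash

python3 -m inch '[{"slide":[0,0.004,0],"angular":[0,0,0],"claw":-1},{"slide":[0,0.004,0],"angular":[0,0,0],"claw":-1}]' | sed -n '2p;4p'
python3 -m inch '[{"slide":[0,0.003,0],"angular":[0,0,0],"claw":-1},{"slide":[0,0.003,0],"angular":[0,0,0],"claw":-1}]' | sed -n '2p;4p'
```

```text
position: [0.5405, -0.0071, 0.0343]
ft_force: [-0.6, 2.3, 1.3]
position: [0.5406, -0.0078, 0.0343]
ft_force: [-1.2, 3.1, 1.0]
```

```bash

python3 -m inch '[{"slide":[0,0.003,0],"angular":[0,0,0],"claw":-1},{"slide":[0,0.003,0],"angular":[0,0,0],"claw":-1}]' | sed -n '2p;4p'
```

```text
position: [0.5408, -0.0085, 0.0343]
ft_force: [-1.9, 1.8, 1.7]
```

```bash

python3 -m inch '[{"slide":[0,0.003,0],"angular":[0,0,0],"claw":-1},{"slide":[0,0.003,0],"angular":[0,0,0],"claw":-1}]' | sed -n '2p;4p'
```

```text
position: [0.5409, -0.0093, 0.0343]
ft_force: [-0.8, 2.4, 1.7]
```

```bash

python3 -m inch '[{"slide":[0,0.003,0],"angular":[0,0,0],"claw":-1},{"slide":[0,0.003,0],"angular":[0,0,0],"claw":-1}]' | sed -n '2p;4p'
```

```text
position: [0.5409, -0.0093, 0.0343]
ft_force: [-1.4, 3.6, 2.1]
```

```bash

python3 -m inch '[{"slide":[0,0.003,0],"angular":[0,0,0],"claw":-1},{"slide":[0,0.003,0],"angular":[0,0,0],"claw":-1}]' | sed -n '2p;4p'
```

```text
position: [0.541, -0.0094, 0.0343]
ft_force: [-0.9, 5.9, 2.7]
```

```bash

python3 -m inch '[{"slide":[0,0.003,0],"angular":[0,0,0],"claw":-1},{"slide":[0,0.003,0],"angular":[0,0,0],"claw":-1}]' | sed -n '2p;4p'
```

```text
position: [0.5409, -0.0094, 0.0343]
ft_force: [-1.4, 6.4, 3.0]
```

The finger has stopped and the force is rising (6.4 N), so the blank is home. I'll back off, rise and check it from in front.

```bash

python3 -m inch '[{"slide":[0,0.002,0],"angular":[0,0,0],"claw":-1},{"slide":[0,0.002,0],"angular":[0,0,0],"claw":-1},{"slide":[0,-0.02,0],"angular":[0,0,0],"claw":-1},{"slide":[0,-0.06,0],"angular":[0,0,0],"claw":-1},{"slide":[0,-0.08,-0.1],"angular":[0,0,0],"claw":-1},{"slide":[0,-0.08,-0.28],"angular":[0,0,0],"claw":-1},{"slide":[-0.15,0.08,-0.28],"angular":[0,0,0],"claw":1},{"slide":[-0.33,0.27,-0.28],"angular":[0,0,0],"claw":1},{"slide":[-0.33,0.27,-0.28],"angular":[0,0,0],"claw":1},{"slide":[-0.33,0.27,-0.28],"angular":[0,0,0],"claw":1}]'
python3 - <<'E'
from h import *
print(jig(tool()[:3,3])); T=tool(); im=ctrl.get_image("wrist"); np.savez("w7.npz",T=T,**im); cv2.imwrite("pics/w7.png",im["color"][:220,120:400,::-1].repeat(2,0).repeat(2,1))
E
```

```text
time: 21.35
position: [0.4718, -0.0985, 0.1039]
tool_rot: [3.123, 0.303, -0.004]
ft_force: [-0.6, -0.5, -0.1]
grip_width: 0.283
grip_force: 0.0
[-0.05877799 -0.01219552]
```

View pics/w7.png

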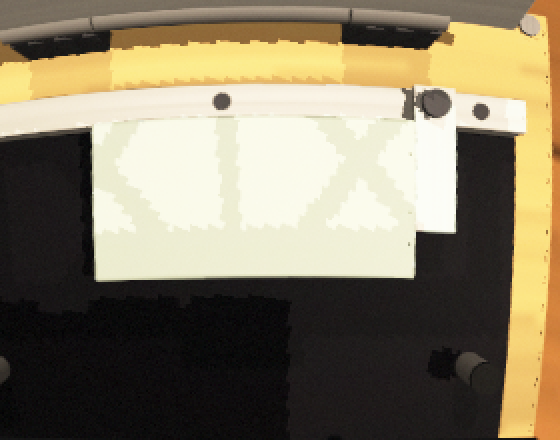

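The blank looks flush on both the fence and the stop. I'll check the yaw and gap numerically before deciding on a touch-up.

```bash
python3 - <<'E'
from h import *
z=np.load("w7.npz"); K=z["camera_matrix"]; T=z["T"]; E=T@z["tool_from_camera"]; g=cv2.cvtColor(z["color"],cv2.COLOR_RGB2GRAY).astype(float)
def ray(u,v,h):
    a=(u-K[0,2])/K[0,0]; b=(v-K[1,2])/K[1,1]; r=np.hypot(a,b)+1e-9
    d=np.stack([a/r*np.sin(r),-b/r*np.sin(r),-np.cos(r)],-1)@E[:3,:3].T; o=E[:3,3]; return jig(o+d*((h-o[2])/d[...,2])[...,None])*1000
# front top edge of blank: columns, rows ~130-145
def edge_rows(c0,c1,r0,r1,h,name,sgn):
    P=[]
    for c in range(c0,c1,4):
        d=sgn*np.diff(g[r0:r1,c]); i=d.argmax()
        o=0
        if 0<i<len(d)-1: den=d[i-1]-2*d[i]+d[i+1]; o=.5*(d[i-1]-d[i+1])/den if den else 0
        P.append((c,r0+i+.5+o))
    P=np.array(P); q=ray(P[:,0],P[:,1],h); f=np.polyfit(q[:,1],q[:,0],1); res=q[:,0]-np.polyval(f,q[:,1]); k=abs(res)<1; f=np.polyfit(q[k,1],q[k,0],1)
    print(name,"slope deg",np.degrees(np.arctan(f[0])).round(2),"x at y=-9",np.polyval(f,-9).round(2),"rms",res[k].std().round(2),k.sum())
edge_rows(172,322,130,150,.038,"blank front top",-1)
edge_rows(140,165,50,75,.030,"fence front top L",-1)
edge_rows(172,322,50,68,.038,"blank back top",1)
edge_rows(130,320,35,52,.030,"fence back top",1)
E
```

```text
blank front top slope deg -0.25 x at y=-9 -6.42 rms 0.13 38
fence front top L slope deg -0.01 x at y=-9 53.01 rms 0.09 7
blank back top slope deg 0.28 x at y=-9 52.03 rms 0.18 30
fence back top slope deg -0.1 x at y=-9 66.67 rms 0.42 44
```

Flush to within about 0.5 mm, with perhaps 0.2° of yaw. I'll add a gentle two-finger touch on the fence side to make sure it's square.

```bash
python3 -m inch '[{"slide":[0,0,0],"angular":[0,0,0],"claw":1},{"slide":[0,0,0],"angular":[0,0,0],"claw":1},{"slide":[0,0,0],"angular":[0,0,0],"claw":1},{"slide":[0,0,0],"angular":[0,0,0],"claw":1},{"slide":[0,0,0],"angular":[0,0,0],"claw":1},{"slide":[0,0,0.1],"angular":[0,0,0],"claw":1},{"slide":[0,0,0.2],"angular":[0,0,0],"claw":1},{"slide":[0,0,0.27],"angular":[0,0,0],"claw":1},{"slide":[0,0,0.27],"angular":[0,0,0],"claw":1},{"slide":[0,0,0.27],"angular":[0,0,0],"claw":1}]'
python3 - <<'E'
from h import *
print(jig(tool()[:3,3])); x,y=wj(-.021,-.010); rel(x,y,.034,-78.65)
E
```

```text
time: 22.4
position: [0.4742, -0.0936, 0.037]
tool_rot: [-3.125, -0.315, -0.0]
ft_force: [0.1, -0.3, 0.2]
grip_width: 1.002
grip_force: 0.0
[-0.05543886 -0.00779275]
slide [0.138, 0.009, 0.012] ang [-0.001, -0.0, 0.006]
```

```bash
python3 -m inch '[{"slide":[0.03,0.009,0.012],"angular":[0,0,0],"claw":1},{"slide":[0.06,0.009,0.012],"angular":[0,0,0],"claw":1},{"slide":[0.09,0.009,0.012],"angular":[0,0,0],"claw":1},{"slide":[0.11,0.009,0.012],"angular":[0,0,0],"claw":1},{"slide":[0.125,0.009,0.012],"angular":[0,0,0],"claw":1},{"slide":[0.134,0.009,0.012],"angular":[0,0,0],"claw":1},{"slide":[0.138,0.009,0.012],"angular":[0,0,0],"claw":1},{"slide":[0.138,0.009,0.012],"angular":[0,0,0],"claw":1}]'| sed -n '2p;4p'
python3 -m inch '[{"slide":[0.004,0,0],"angular":[0,0,0],"claw":1},{"slide":[0.008,0,0],"angular":[0,0,0],"claw":1},{"slide":[0.008,0,0],"angular":[0,0,0],"claw":1}]'| sed -n '2p;4p'
python3 -m inch '[{"slide":[0.004,0,0],"angular":[0,0,0],"claw":1},{"slide":[0.006,0,0],"angular":[0,0,0],"claw":1},{"slide":[0.006,0,0],"angular":[0,0,0],"claw":1}]'| sed -n '2p;4p'
```

```text
position: [0.5081, -0.0892, 0.0337]
ft_force: [-0.3, -0.6, -0.3]
position: [0.5102, -0.0889, 0.0338]
ft_force: [-0.5, 0.0, -0.1]
position: [0.5114, -0.0887, 0.0338]
ft_force: [-1.1, -0.2, 0.6]
```

```bash
python3 -m inch '[{"slide":[0.003,0,0],"angular":[0,0,0],"claw":1},{"slide":[0.004,0,0],"angular":[0,0,0],"claw":1},{"slide":[0.004,0,0],"angular":[0,0,0],"claw":1}]'| sed -n '2p;4p'
python3 -m inch '[{"slide":[0.003,0,0],"angular":[0,0,0],"claw":1},{"slide":[0.004,0,0],"angular":[0,0,0],"claw":1},{"slide":[0.004,0,0],"angular":[0,0,0],"claw":1}]'| sed -n '2p;4p'
```

```text
position: [0.5115, -0.0886, 0.0336]
ft_force: [-6.1, -0.3, 4.9]
position: [0.5116, -0.0887, 0.0335]
ft_force: [-8.0, -1.3, 7.7]
```

Fence contact is at 8 N and the blank is seated. Now I'll back off, rise with the fingers closed, cross over the template and get behind it.

```bash
python3 -m inch '[{"slide":[-0.02,0,0],"angular":[0,0,0],"claw":1},{"slide":[-0.08,0,0],"angular":[0,0,0],"claw":1},{"slide":[-0.08,0,-0.2],"angular":[0,0,0],"claw":-1},{"slide":[-0.08,0,-0.4],"angular":[0,0,0],"claw":-1},{"slide":[-0.08,0,-0.6],"angular":[0,0,0],"claw":-1},{"slide":[-0.08,0,-0.8],"angular":[0,0,0],"claw":-1},{"slide":[-0.08,0,-0.98],"angular":[0,0,0],"claw":-1},{"slide":[-0.08,0,-0.98],"angular":[0,0,0],"claw":-1},{"slide":[-0.08,0,-0.98],"angular":[0,0,0],"claw":-1}]'| sed -n '1,4p'
python3 - <<'E'
from h import *
print(jig(tool()[:3,3])); x,y=wj(.175,0); rel(x,y,.28,-78.65)
for n in ["scene","top"]:
    im=ctrl.get_image(n); w=cloud(im); j=jig(w); t=(w[...,2]>.07)&(w[...,2]<.21)&(j[...,0]>.08)&(j[...,0]<.16)&(abs(j[...,1])<.12)
    p=np.c_[j[t],w[...,2][t]]; d=p-[0.095,0,.0425]; ph=np.pi-np.arctan2(d[:,2],d[:,0]); print(n,len(p),np.median(ph),np.hypot(d[:,0],d[:,2]).max(),p[p[:,2]>.195,1].mean() if (p[:,2]>.195).any() else 0)
E
```

```text
time: 25.3
position: [0.4951, -0.0921, 0.2796]
tool_rot: [3.124, 0.315, 0.005]
ft_force: [-0.6, -0.5, -0.5]
[-0.03468749 -0.01052532]
slide [0.839, -0.04, 0.001] ang [0.005, -0.006, 0.005]
scene 938 1.839522955316639 0.16655332790014657 0.0029299203379107527
top 674 1.8157535104368898 0.1685177217247372 0.00026726720478813894
```

```bash
python3 -m inch '[{"slide":[0.15,-0.04,0],"angular":[0,0,0],"claw":-1},{"slide":[0.35,-0.04,0],"angular":[0,0,0],"claw":-1},{"slide":[0.55,-0.04,0],"angular":[0,0,0],"claw":-1},{"slide":[0.72,-0.04,0],"angular":[0,0,0],"claw":-1},{"slide":[0.839,-0.04,0],"angular":[0,0,0],"claw":-1},{"slide":[0.839,-0.04,0.1],"angular":[0,0,0],"claw":-1},{"slide":[0.839,-0.04,0.25],"angular":[0,0,0],"claw":-1},{"slide":[0.839,-0.04,0.4],"angular":[0,0,0],"claw":-1},{"slide":[0.839,-0.04,0.4],"angular":[0,0,0],"claw":-1}]'
python3 - <<'E'
from h import *
print(jig(tool()[:3,3]))
x,y=wj(.146,0);rel(x,y,.181,-78.65)
for ph in [100,90,80,70,60,50,40,30,20,10,0]:
    a=np.radians(ph); r=.138; px=.095-r*np.cos(a)+.002*np.sin(a); pz=.0425+r*np.sin(a)+.002*np.cos(a)
    X=px+.0105*np.sin(a) if ph>20 else px+.0105*np.sin(np.radians(20))*ph/20; print(ph,"tcp jig x",round(X,4),"z",round(pz+.011,4))
E
```

```text
time: 26.3
position: [0.6934, -0.0409, 0.1703]
tool_rot: [-3.124, -0.317, 0.02]
ft_force: [-1.4, -0.2, -0.3]
grip_width: 0.002
grip_force: 0.0
[0.16985347 0.00071871]
slide [-0.096, 0.002, -0.042] ang [-0.006, 0.024, 0.008]
100 tcp jig x 0.1313 z 0.1891
90 tcp jig x 0.1075 z 0.1915
80 tcp jig x 0.0833 z 0.1898
70 tcp jig x 0.0595 z 0.1839
60 tcp jig x 0.0368 z 0.174
50 tcp jig x 0.0159 z 0.1605
40 tcp jig x -0.0027 z 0.1437
30 tcp jig x -0.0183 z 0.1242
20 tcp jig x -0.0304 z 0.1026
10 tcp jig x -0.0388 z 0.0794
0 tcp jig x -0.043 z 0.0555
```

```bash
python3 -m inch '[{"slide":[-0.03,0,-0.02],"angular":[0,0,0],"claw":-1},{"slide":[-0.06,0,-0.035],"angular":[0,0,0],"claw":-1},{"slide":[-0.09,0,-0.045],"angular":[0,0,0],"claw":-1},{"slide":[-0.115,0,-0.055],"angular":[0,0,0],"claw":-1},{"slide":[-0.14,0,-0.065],"angular":[0,0,0],"claw":-1},{"slide":[-0.17,0,-0.075],"angular":[0,0,0],"claw":-1},{"slide":[-0.2,0,-0.08],"angular":[0,0,0],"claw":-1},{"slide":[-0.225,0,-0.083],"angular":[0,0,0],"claw":-1},{"slide":[-0.25,0,-0.085],"angular":[0,0,0],"claw":-1},{"slide":[-0.25,0,-0.085],"angular":[0,0,0],"claw":-1}]'
python3 - <<'E'
from h import *
p=tool()[:3,3]; j=jig(p); print(j,p[2])
im=ctrl.get_image("scene"); cv2.imwrite("pics/f.png",cv2.resize(im["color"][120:270,170:330,::-1],None,fx=4,fy=4))
for X,Z in [(.0835,.1898),(.0595,.1839),(.0368,.174),(.0159,.1605),(-.0027,.1437),(-.0183,.1242),(-.0304,.1026),(-.0388,.0794),(-.043,.0555)]:
    x,y=wj(X,0); rel(x,y,Z,-78.65)
E
```

```text
time: 27.3
position: [0.6354, -0.0535, 0.2002]
tool_rot: [3.125, 0.314, -0.001]
ft_force: [-0.0, 0.2, 0.1]
grip_width: 0.004
grip_force: 0.0
[ 0.11053149 -0.00022231] 0.20016762057997867
slide [-0.109, -0.002, 0.041] ang [0.001, 0.002, 0.004]
slide [-0.205, -0.002, 0.065] ang [0.001, 0.002, 0.004]
slide [-0.296, -0.002, 0.104] ang [0.001, 0.002, 0.004]
slide [-0.379, -0.002, 0.158] ang [0.001, 0.002, 0.004]
slide [-0.454, -0.002, 0.226] ang [0.001, 0.002, 0.004]
slide [-0.516, -0.003, 0.304] ang [0.001, 0.002, 0.004]
slide [-0.564, -0.003, 0.39] ang [0.001, 0.002, 0.004]
slide [-0.598, -0.003, 0.483] ang [0.001, 0.002, 0.004]
slide [-0.614, -0.003, 0.579] ang [0.001, 0.002, 0.004]
```

View pics/f.png

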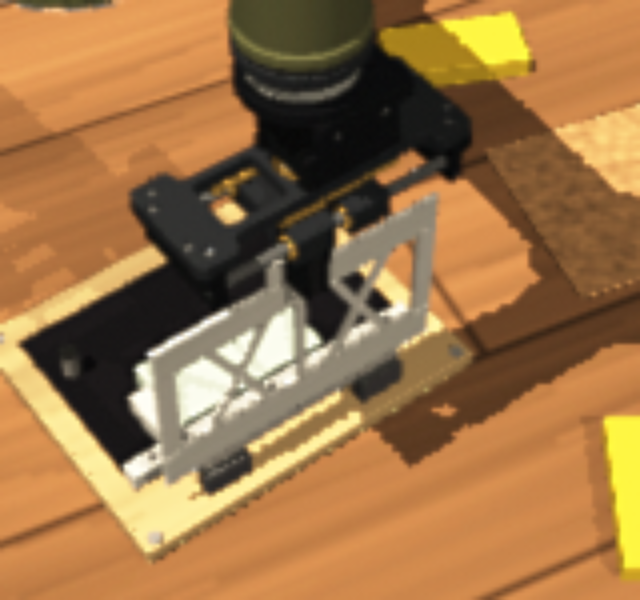

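The template has come to upright, with the closed fingers behind its tab. I'll go on following the arc over and down.

```bash
python3 -m inch '[{"slide":[-0.055,0,0.03],"angular":[0,0,0],"claw":-1},{"slide":[-0.109,0,0.041],"angular":[0,0,0],"claw":-1},{"slide":[-0.157,0,0.052],"angular":[0,0,0],"claw":-1},{"slide":[-0.205,0,0.065],"angular":[0,0,0],"claw":-1},{"slide":[-0.25,0,0.083],"angular":[0,0,0],"claw":-1},{"slide":[-0.296,0,0.104],"angular":[0,0,0],"claw":-1},{"slide":[-0.338,0,0.13],"angular":[0,0,0],"claw":-1},{"slide":[-0.379,0,0.158],"angular":[0,0,0],"claw":-1},{"slide":[-0.417,0,0.19],"angular":[0,0,0],"claw":-1},{"slide":[-0.417,0,0.19],"angular":[0,0,0],"claw":-1}]'
python3 - <<'E'
from h import *
p=tool()[:3,3]; j=jig(p); print(j,p[2])
for X,Z in [(-.0027,.1437),(-.0183,.1242),(-.0304,.1026),(-.0388,.0794),(-.043,.0555)]:
    x,y=wj(X,0); rel(x,y,Z,-78.65)
E
```

```text
time: 28.35
position: [0.5323, -0.0744, 0.1513]
tool_rot: [3.125, 0.314, -0.005]
ft_force: [-0.2, -0.0, 0.3]
grip_width: 0.009
grip_force: 0.0
[ 0.00532981 -0.00042824] 0.15129802624688835
slide [-0.032, -0.002, 0.03] ang [0.0, 0.006, 0.004]
slide [-0.094, -0.002, 0.109] ang [0.0, 0.006, 0.004]
slide [-0.142, -0.002, 0.195] ang [0.0, 0.006, 0.004]
slide [-0.176, -0.002, 0.288] ang [0.0, 0.006, 0.004]
slide [-0.192, -0.002, 0.384] ang [0.0, 0.006, 0.004]
```

```bash
cat >> h.py <<'E'
def tmpl():
    for n in ["scene","top"]:
        im=ctrl.get_image(n); w=cloud(im); j=jig(w)
        for o in ctrl.outline_of("template",n)[:1]:
            m=o["mask"]; p=np.c_[j[m],w[m][:,2]]; d=p-[0.095,0,.0425]; r=np.hypot(d[:,0],d[:,2]); k=(r>.06)&(r<.175)&(d[:,2]>-.01)&(abs(p[:,1])<.115)
            ph=np.degrees(np.arctan2(d[k,2],-d[k,0])); print(n,o["confidence"],k.sum(),np.percentile(ph,[10,50,90]).round(1))
E
python3 -c "
from h import *
tmpl()"
```

```text
scene 0.91 1323 [42.3 43.7 45. ]
top 0.27 110 [38.6 44.3 45.6]
```

The template is following, at about 44°. Continuing down.

```bash
python3 -m inch '[{"slide":[-0.032,0,0.03],"angular":[0,0,0],"claw":-1},{"slide":[-0.064,0,0.07],"angular":[0,0,0],"claw":-1},{"slide":[-0.094,0,0.109],"angular":[0,0,0],"claw":-1},{"slide":[-0.12,0,0.152],"angular":[0,0,0],"claw":-1},{"slide":[-0.142,0,0.195],"angular":[0,0,0],"claw":-1},{"slide":[-0.16,0,0.24],"angular":[0,0,0],"claw":-1},{"slide":[-0.176,0,0.288],"angular":[0,0,0],"claw":-1},{"slide":[-0.184,0,0.325],"angular":[0,0,0],"claw":-1},{"slide":[-0.188,0,0.35],"angular":[0,0,0],"claw":-1},{"slide":[-0.188,0,0.35],"angular":[0,0,0],"claw":-1}]'
python3 -c "
from h import *
print(jig(tool()[:3,3])); tmpl()"
```

```text
time: 29.55
position: [0.4872, -0.083, 0.064]
tool_rot: [-3.125, -0.315, 0.003]
ft_force: [-0.8, -0.9, 0.2]
grip_width: 0.005
grip_force: 0.0
[-4.05795752e-02  2.58397111e-05]
scene 0.77 972 [1.9 3.2 4.4]
top 0.69 82 [2.4 4.2 6.5]
```

```bash
python3 -m inch '[{"slide":[0,0,0.008],"angular":[0,0,0],"claw":-1},{"slide":[0,0,0.016],"angular":[0,0,0],"claw":-1},{"slide":[0,0,0.024],"angular":[0,0,0],"claw":-1},{"slide":[0,0,0.03],"angular":[0,0,0],"claw":-1},{"slide":[0,0,0.03],"angular":[0,0,0],"claw":-1}]'|sed -n '2p;4p'
python3 -m inch '[{"slide":[0,0,0.004],"angular":[0,0,0],"claw":-1},{"slide":[0,0,0.008],"angular":[0,0,0],"claw":-1},{"slide":[0,0,0.008],"angular":[0,0,0],"claw":-1}]'|sed -n '2p;4p'
```

```text
position: [0.4878, -0.0831, 0.0573]
ft_force: [-0.2, -0.1, -0.5]
position: [0.4879, -0.0831, 0.0559]
ft_force: [-2.6, 0.8, 5.3]
```

```bash
python3 -m inch '[{"slide":[0,0,0.004],"angular":[0,0,0],"claw":-1},{"slide":[0,0,0.006],"angular":[0,0,0],"claw":-1},{"slide":[0,0,0.006],"angular":[0,0,0],"claw":-1}]'|sed -n '2p;4p'
```

```text
position: [0.488, -0.0831, 0.0557]
ft_force: [-6.8, 0.4, 18.2]
```

It stalled at the expected height with 18 N, so it's down on the pillars. I'll lift clear and check.

```bash
python3 -m inch '[{"slide":[0,0,-0.02],"angular":[0,0,0],"claw":-1},{"slide":[0,0,-0.1],"angular":[0,0,0],"claw":-1},{"slide":[-0.05,0,-0.25],"angular":[0,0,0],"claw":-1},{"slide":[-0.15,0,-0.45],"angular":[0,0,0],"claw":-1},{"slide":[-0.15,0,-0.65],"angular":[0,0,0],"claw":-1},{"slide":[-0.15,0,-0.7],"angular":[0,0,0],"claw":-1},{"slide":[-0.15,0,-0.7],"angular":[0,0,0],"claw":-1}]'|sed -n '1,4p'
python3 - <<'E'
from h import *
tmpl(); T=tool(); im=ctrl.get_image("wrist"); cv2.imwrite("pics/w8.png",im["color"][:230,100:420,::-1].repeat(2,0).repeat(2,1))
E
```

```text
time: 31.55
position: [0.4531, -0.0916, 0.2319]
tool_rot: [3.12, 0.312, 0.007]
ft_force: [0.6, -0.3, -0.8]
scene 0.81 1064 [-0.9  0.4  1.5]
top 0.91 208 [-1.5  1.   2.9]
```

View pics/w8.png

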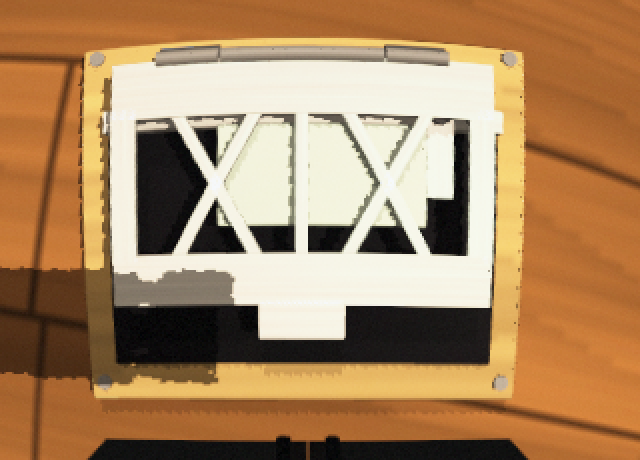

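The template lies level on the pillars. Through its windows the blank shows against the stop (column 427) and the fence. Handing in.

```bash
python3 -c "
from h import *
print(ctrl.close_job())"
```

```text
the job is handed in; nothing more can be done
None
```

The job is handed in at about 32 s: the blank is seated on the fence (8 N) and end stop (about 6 N), the template is folded down onto its pillars, and the other things on the bench were left alone.

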